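# Build up the guide-roller spacer stack on its spindle

### The arm

A 6-joint arm with a two-finger parallel gripper is mounted at the origin on the work surface. World frame = base frame: x ahead of the robot, y to its left, z up, the work surface at z = 0. Lengths are in mm, angles in rad, forces in N, time in s.
With the tool pointing down it reaches from about 350 to 975 mm from the base axis. Payload 7.1 kg.
Tool frame: the origin (TCP) lies midway between the tips of the shut fingers; the grasp point (between the pads) lies 19 mm behind it (ctrl.grip_depth is the distance from the TCP to the grasp point, in mm); z points along the fingers, y is the line along which they close (so a half turn about z gives the same grasp; the last joint's range is limited). The gripper opens to 88 mm and grips with 3 to 60 N. Pads are 20 mm wide; open, the fingers measure 115 mm over their backs; the gripper's body (75 mm by 178 mm) begins 61 mm behind the grasp point.
Start: joints at [-1.174, 0.423, 1.63, -0, 1.089, -0.019], TCP at [252.466, -571.722, 222.675] pointing down, gripper open.
Joint ranges: [-3, 3], [-0.9, 2.11], [0.09, 2.58], [-1.31, 4.45], [0.11, 2.69], [-2.54, 2.54]. Speed limits (rad/s): [2.39, 2.39, 3.01, 3.14, 3.14, 3.14].

### API

Orientations are given as a rotation vector (axis times angle).
In Python, from workcell import ctrl, cams gives the robot as it stands.
- The arm moves only by the tool move_arm, never from a script. Its argument "steps" is a list of rows, each a list of 3 entries, a list of its own where there are three numbers: the shift along the tool's x, y, z in units of 25 mm (1.0 is 25 mm), then the turn about the tool's z in units of 5 degrees (1.0 is 5 degrees), then the closure, from 0 (fully open) to 1 (shut). A call has 1 to 20 rows; each row shifts and turns the commanded pose from where the row before left it, along the tool's axes as they then stand; what a row does not reach is not made up. A row lasts 1/12 s, in which the tool goes at most 41.7 mm and 7.16 degrees, less where a joint would pass 70% of its speed; a pose out of reach is approached as far as the arm can. A call is refused whole if a number of a shift passes 1 or a number of a turn 1, either way. A call with a gripper value outside its range is refused whole. The fingers move at their own pace and stop on an object; the grip force is fixed at half the most. Time passes only in rows, so rows that do not move let the fingers close. It gives the time, the measured TCP pose, the force, the opening and the grip force at its end, in the units of the state.
- ctrl.get_obs(): the state, without advancing time (a new reading comes with each control period).
- cams.get_image(name): name is "scene" or "top"; returns a dict with "image" (384x512x3 uint8, red, green, blue), "camera_matrix" (3x3 intrinsics, pixels), "k1" (the pictures are not rectified: a ray, as slopes to the right and down, at radius r is drawn at 1 + k1 r^2 times it, then the intrinsics apply), "xyz" and "rotation" of the camera in the world. Camera axes: x right, y down, z forward; pixel columns grow to the right and rows downward; lengths in mm; the calibration is good to about 2 mm. A picture is of the moment at which its call begins. There is no depth.
- ctrl.close_job(): hands the job in; it is judged then, once.
Trained networks look in the newest picture that a camera, given by its name, has taken for a name from the list of things; names that differ only in an ending like _2 or _b are one class to them, and where a whole thing is asked for, a point or a joint stands for the part that bears it (a point fixed in the world has none). Each returns a list of dicts, best first, with "p" (0 to 1); they miss things now and then, are a little off and sometimes report something else, mostly with a low value. They report only what shows in the picture. A call takes as long as a camera call. They do not tell look-alikes from the thing itself.
- cams.boxes_of(camera, thing): "rect" ([centre column, centre row, width, height] in pixels, round what is visible of it).
- cams.cut_out(camera, thing): "pixels" (384x512 bool, what is visible of it) and "rect" ([centre column, centre row, width, height] in pixels, round what is visible of it).
The state is a dict: "t": time; "qpos": joint angles; "qvel": joint speeds; "joint_torque": joint torques, N m; "ee_pos": TCP position; "orientation": TCP orientation; "ft_force": force on the tool from outside, world axes, zero at the start; "moment": the same for the moment, N m; "width": finger opening in mm; "grasp_force": force on a finger pad.
Only numpy, scipy, OpenCV 4.12 (cv2) and the standard library are available. Lean on these libraries where they do the work, as an engineer would, in place of code of your own. Each camera call takes 0.05 s, during which the arm holds its last target. There are 200 camera calls.

### The job

Take the three steel spacers off the sloped rack and thread them onto the upright spindle of the stand: the widest first at the bottom, then the middle one, then the narrowest on top, each lying flat on what is below it, and let go of the stack. The spindle is clamped at some point along the slot in the stand's plate, so find it by sight or by feel; leave the small jar beside it standing where it is.

Things in the scene. Friction and masses are not known exactly. Their poses are not given: they have to be found in the camera images.
- spacer_large: a plain steel spacer ring, 64 mm outside diameter, 17 mm bore, 16 mm thick, about 0.3 kg. Origin: centre of the underside (the face lying on the slope); z is its axis, pointing out of the slope while it is on the rack. At the start it lies flat on the slope over one of the rack's three pegs, which one varies, with its bore resting against the peg
- spacer_medium: a plain steel spacer ring, 50 mm outside diameter, 17 mm bore, 16 mm thick, about 0.18 kg. Origin: centre of the underside (the face lying on the slope); z is its axis, pointing out of the slope while it is on the rack. At the start it lies flat on the slope over one of the rack's three pegs, which one varies, with its bore resting against the peg
- spacer_small: a plain steel spacer ring, 36 mm outside diameter, 17 mm bore, 16 mm thick, about 0.08 kg. Origin: centre of the underside (the face lying on the slope); z is its axis, pointing out of the slope while it is on the rack. At the start it lies flat on the slope over one of the rack's three pegs, which one varies, with its bore resting against the peg
- rack: fixed rack, 330 mm wide (y). Its top, 150 mm long, slopes 30 degrees, low edge at its -x (roughly towards the robot). Origin: centre of the underside on the bench, z up (the body is level). At the origin the slope is 62 mm high; there, at y = -95, 0, +95 mm, three pegs stand square to it, 10 mm thick, 12 mm long: lift a spacer square to the slope to free it. Nothing else rises over 2 mm
- stand: fixed low stand: a grey plate 150 mm (its x) by 90 mm (its y), flat top 20 mm above the bench, with a dark slot 70 mm long along its x, and an upright spindle in the slot (see slot_mid). Origin: centre of its underside; z up
- slot_mid (a point): middle of the slot, on the plate's top face; axes as the stand's: x along the slot, z up. The rigid, fixed steel spindle, 14 mm thick, its top 60 mm above the plate with a 1.5 mm chamfer, stands on the slot's centre line (y = 0) anywhere from x = -18 to +18 mm of this point; its place changes every time and is not in the readings
- jar: a small clear jar with a white lid, 44 mm in diameter, 50 mm high, 0.12 kg, loose on the bench between the stand and the rack, on the robot's side; origin: centre of its underside
There are look-alikes about, which are no part of the job. What is shaped like the spacer_medium but blue or red is not meant.

How it is judged:
By the outcome, as a careful person would: the job done as asked, in the order asked, and still so for the second after the job is handed in, with the robot touching nothing.
It also fails if it takes over 72 s, if anything falls off the work surface, if the arm or the gripper's body presses on something with over 40 N, if the wrist force passes 120 N, or if a joint passes its speed limit or range.

## Working session

There is one attempt and no reset: what is moved stays moved. The work goes in short steps, Python scripts to look and compute and a tool call to move; the robot and the scene stay as the last step left them, time stands still between calls to the robot, and variables do not carry over. Pictures are saved under pics/ and viewed, at most 10 in all, crops included, and the job is handed in when it is done.

Besides the shell and the picture viewer there is one more tool, called as name(argument=value, ...) on one line, values as JSON. move_arm: Moves the arm, as the interface text tells. Its arguments: {"type":"object","properties":{"steps":{"type":"array"}},"required":["steps"]}

```bash
mkdir -p pics; ls; cat > h.py <<'E'
import numpy as np, cv2
from workcell import ctrl, cams
from scipy.spatial.transform import Rotation as R
def ray(im,u,v):
    K=im["camera_matrix"];k=im["k1"]
    d=np.array([(u-K[0,2])/K[0,0],(v-K[1,2])/K[1,1]]);s=d.copy()
    for _ in range(30): s=d/(1+k*(s@s))
    r=np.array(im["rotation"])
    if r.shape!=(3,3): r=R.from_rotvec(r).as_matrix()
    return np.array(im["xyz"]),r@np.array([s[0],s[1],1.])
def atz(im,u,v,z):
    o,d=ray(im,u,v); return o+d*(z-o[2])/d[2]
def proj(im,p):
    r=np.array(im["rotation"])
    if r.shape!=(3,3): r=R.from_rotvec(r).as_matrix()
    c=r.T@(np.array(p,float)-np.array(im["xyz"]));s=c[:2]/c[2];s=s*(1+im["k1"]*(s@s))
    K=im["camera_matrix"];return np.array([K[0,0]*s[0]+K[0,2],K[1,1]*s[1]+K[1,2]])
E
python3 - <<'E'
from h import *
for c in("scene","top"):
    im=cams.get_image(c);cv2.imwrite(f"pics/{c}0.png",cv2.resize(im["image"][:,:,::-1],(800,600)))
    print(c,im["xyz"],np.round(im["rotation"],3).tolist(),im["camera_matrix"].tolist(),im["k1"])
    for t in("spacer_large","spacer_medium","spacer_small","rack","stand","jar","slot_mid"):
        try:
            for b in cams.boxes_of(c,t): print(t,round(b["p"],2),np.round(b["rect"],1))
        except Exception as e: print(t,e)
E
```

```text
pics
scene [1052.74166038  323.8422623   705.43151346] [-1.282, -2.248, 0.927] [[445.5327657317068, 0.0, 253.099398170706], [0.0, 445.5327657317068, 190.80075543347553], [0.0, 0.0, 1.0]] -0.16345888485978716
spacer_large 0.66 [360.4 261.9  36.5  20.8]
spacer_medium 0.83 [322.7 200.1  21.6  19.3]
spacer_medium 0.81 [307.5 246.8  29.   16.5]
spacer_medium 0.75 [401.1 240.9  29.1  24.3]
spacer_medium 0.58 [354.4 226.8  25.5  20.4]
spacer_small 0.53 [257.2 233.9  19.7  14.3]
rack 0.67 [302.8 271.6 184.2 107.9]
stand 0.9 [178.2 195.1  68.1  63.3]
jar 0.86 [261.6 182.2  21.9  29.5]
slot_mid 0.77 [179.1 196.2  62.6  63.7]
top [470.23319211  22.09374946 811.5059279 ] [-2.141, 2.202, -0.054] [[404.6860771928634, 0.0, 258.9355749972644], [0.0, 404.6860771928634, 189.08587804499268], [0.0, 0.0, 1.0]] 0.032296715575183474
spacer_large 0.73 [143.  178.7  36.6  33.4]
spacer_medium 0.88 [192.3 167.2  25.3  29.3]
spacer_medium 0.87 [127.6 250.6  25.6  23.8]
spacer_medium 0.78 [177.4 246.2  28.8  24.3]
spacer_medium 0.57 [223.2 262.7  23.2  27. ]
spacer_small 0.68 [242.4 157.3  17.8  27.7]
rack 0.56 [192.  161.9 188.3 109.3]
rack 0.16 [362.9 184.2  68.5  91.7]
stand 0.57 [363.3 184.4  66.2  89.5]
jar 0.98 [288.7 239.   20.6  25.4]
jar 0.64 [142.6 178.1  35.2  30.4]
slot_mid 0.86 [362.1 186.2  66.5  90.9]
```

View pics/scene0.png

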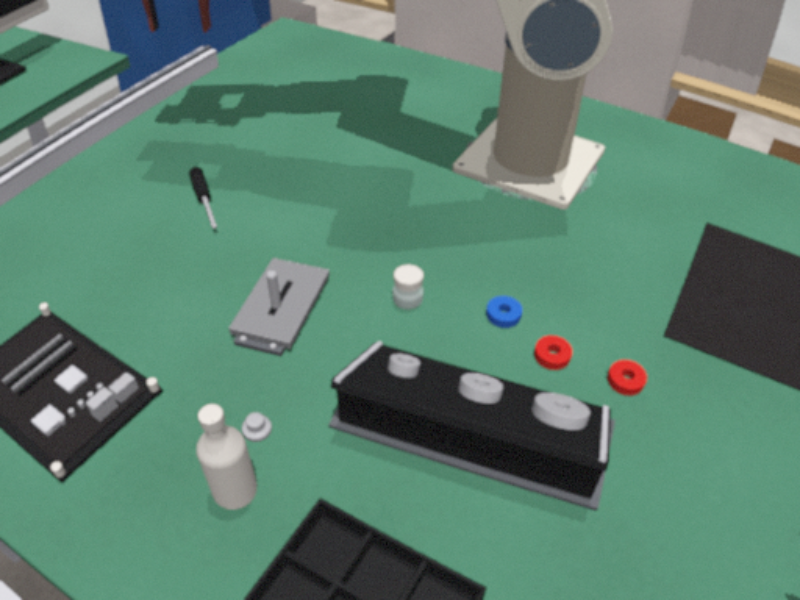

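View pics/top0.png

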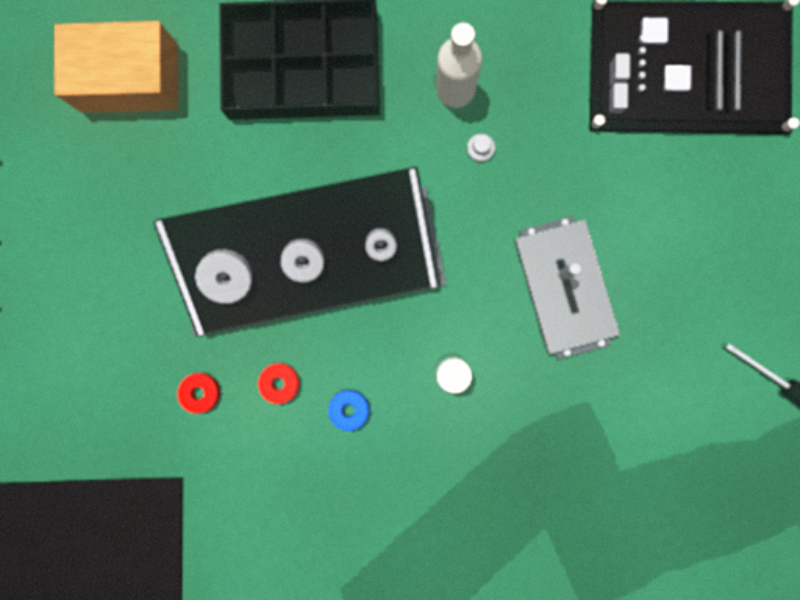

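The wanted pieces are the three grey rings on the black rack, in top-image pixels at 512 px scale: large (143,178), medium (192,167), small (242,157). The look-alikes are red at (127,250) and (177,246), and blue at (223,262), plus a washer-like disc at (308,94). The spindle tip is near top (368,173) and scene (174,174). The jar is at top (289,239).

```bash
cat > fit.py <<'E'
from h import *
from scipy.optimize import least_squares
def cyl(r,h,n=60):
    a=np.linspace(0,2*np.pi,n,False);c=np.c_[r*np.cos(a),r*np.sin(a)]
    return np.vstack([np.c_[c,0*a],np.c_[c,0*a+h]])
def rectof(im,P):
    q=np.array([proj(im,p) for p in P]);a,b=q.min(0),q.max(0);return np.r_[(a+b)/2,b-a]
def nearest(cam,thing,px):
    L=cams.cut_out(cam,thing); L=[l for l in L if np.hypot(*(np.array(l["rect"][:2])-px))<15]
    return L[0] if L else None
E
python3 - <<'E'
from fit import *
I={c:cams.get_image(c) for c in("scene","top")}
px={"spacer_large":((360,262),(143,179)),"spacer_medium":((307,247),(192,167)),"spacer_small":((257,234),(242,157)),"jar":((262,182),(289,239))}
M={}
for k,(s,t) in px.items():
    M[k]={c:nearest(c,k,p) for c,p in(("scene",s),("top",t))}
rad={"spacer_large":32,"spacer_medium":25,"spacer_small":18}
g=lambda m:np.array([m["pixels"].nonzero()[1].mean(),m["pixels"].nonzero()[0].mean()])
def cen(im,P):
    q=np.array([proj(im,p) for p in P]).astype(np.float32);h=cv2.convexHull(q);m=cv2.moments(h);return np.array([m["m10"]/m["m00"],m["m01"]/m["m00"]])
yaw=0.15
for it in range(3):
    Rm=R.from_euler("z",yaw)*R.from_euler("y",-30,degrees=True);out={}
    for k in rad:
        f=lambda x:np.concatenate([cen(I[c],Rm.apply(cyl(rad[k],16))+x)-g(M[k][c]) for c in I if M[k][c]])
        s=least_squares(f,[700,200,60]);out[k]=s.x
        if it==2: print(k,s.x.round(1),s.fun.round(2))
        f2=lambda x:np.concatenate([cen(I[c],Rm.apply(cyl(rad[k],16))+np.r_[x,60.3])-g(M[k][c]) for c in I if M[k][c]])
        s2=least_squares(f2,[700,200])
        if it==2: print("  z=60.3:",s2.x.round(1),s2.fun.round(2))
    d=out["spacer_large"]-out["spacer_small"];yaw=np.arctan2(-d[0],d[1])
    if abs(d[1])<1: break
print("yaw",yaw,np.linalg.norm(d))
f=lambda x:np.concatenate([cen(I[c],cyl(22,50)+np.r_[x,0])-g(M["jar"][c]) for c in I if M["jar"][c]])
s=least_squares(f,[500,0]);print("jar",s.x.round(1),s.fun.round(2))
B=np.array([[x,y,z] for x in(-75,75) for y in(-45,45) for z in(0,20)],float)
for pt in [((368,173),(174,174))]:
    st={c:cams.cut_out(c,"stand")[0] for c in I}
    for c in I: 
        (cx,cy),(w,h),a=cv2.minAreaRect(np.argwhere(st[c]["pixels"])[:,::-1].astype(np.float32)); print(c,cx,cy,w,h,a)
    top=st["top"]["pixels"]
def iou(x):
    t=0
    for c in I:
        q=np.array([proj(I[c],p) for p in R.from_euler("z",x[2]).apply(B)+[x[0],x[1],0]]).astype(np.float32)
        m=np.zeros((1536,2048),np.uint8);cv2.fillConvexPoly(m,(cv2.convexHull(q)*4+1.5).astype(int),1)
        m=cv2.resize(m.astype(np.float32),(512,384),interpolation=cv2.INTER_AREA);p=st[c]["pixels"]
        t+=np.minimum(m,p).sum()/np.maximum(m,p).sum()
    return -t
from scipy.optimize import minimize
best=min((minimize(iou,[*atz(I["top"],363,185,20)[:2],y],method="Nelder-Mead",options=dict(initial_simplex=np.array([*atz(I["top"],363,185,20)[:2],y])+np.vstack([np.zeros(3),np.diag([10,10,.2])]))) for y in(0.1,0.3)),key=lambda s:s.fun)
print("stand",best.x,best.fun)
o1,d1=ray(I["top"],368,173);o2,d2=ray(I["scene"],174,174)
print(atz(I["top"],368,173,80),atz(I["scene"],174,174,80))
# crops
a=cv2.resize(I["top"]["image"][130:240,310:420],(550,550),interpolation=cv2.INTER_CUBIC)
cv2.imwrite("pics/c_top.png",cv2.resize(a,(400,400))[:,:,::-1])
b=cv2.resize(I["scene"]["image"][150:240,135:225],(400,400),interpolation=cv2.INTER_CUBIC)
cc=cv2.resize(I["top"]["image"][120:220,90:290],(800,400)) 
pic=np.zeros((600,800,3),np.uint8);pic[:400,:400]=cv2.resize(a,(400,400));pic[:400,400:]=b;pic[400:]=cv2.resize(I["top"]["image"][140:200,100:340],(800,200))
cv2.imwrite("pics/crop.png",pic[:,:,::-1])
E
```

```text
spacer_large [559.1 256.5  58.6] [-0.56  0.1  -0.28  0.24]
  z=60.3: [559.9 256. ] [-0.8  -0.28 -0.31 -0.29]
spacer_medium [570.6 165.   38.3] [0.71 5.59 0.42 3.92]
  z=60.3: [575.6 162.6] [-0.45 -0.41 -0.55 -0.16]
spacer_small [566.8 -19.6  -0. ] [-32.66  -6.34  46.7   16.37]
  z=60.3: [592.2  70.1] [-0.53  0.38 -0.53  0.45]
yaw 0.027815903028028326 282.3728452249448
jar [ 4.314e+02 -1.000e-01] [ 4.37  2.52 -7.75 -0.5 ]
scene 177.6674346923828 194.47476196289062 40.366214752197266 69.28630065917969 28.300756454467773
top 362.72637939453125 183.29244995117188 87.22394561767578 47.9388313293457 74.05460357666016
stand [ 5.38091175e+02 -1.61291730e+02  2.37663784e-01] -1.709228754043579
[ 548.43214804 -157.75070812   80.        ] [ 548.81130624 -154.49443155   80.        ]
```

View pics/crop.png

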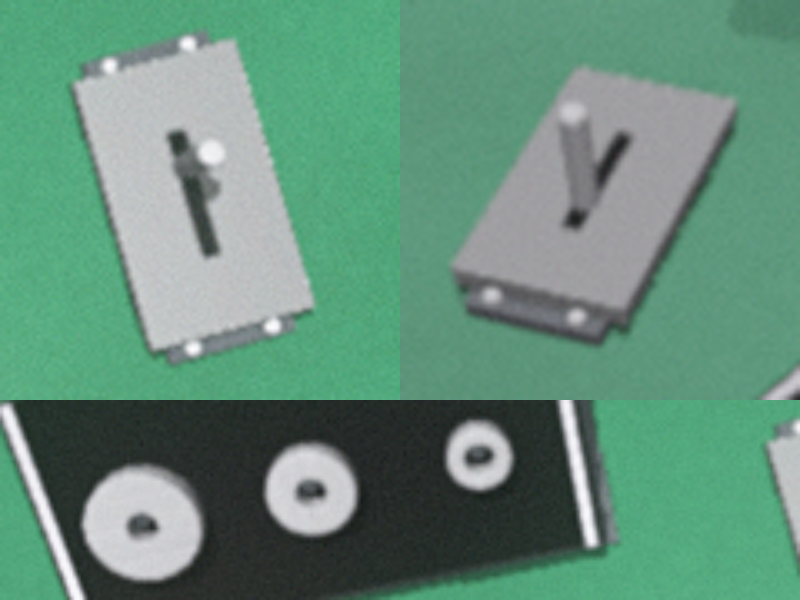

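The crop confirms three grey steel rings on the rack, at large, medium, small from left to right. The spindle tip is at top (368.0,172.1) and scene (173.9,175.4). I'll redo the fit with the correct yaw.

```bash
python3 - <<'E'
from fit import *
I={c:cams.get_image(c) for c in("scene","top")}
px={"spacer_large":((360,262),(143,179)),"spacer_medium":((307,247),(192,167)),"spacer_small":((257,234),(242,157))}
rad={"spacer_large":32,"spacer_medium":25,"spacer_small":18}
g=lambda m:np.array([m["pixels"].nonzero()[1].mean(),m["pixels"].nonzero()[0].mean()])
def cen(im,P):
    q=np.array([proj(im,p) for p in P]).astype(np.float32);m=cv2.moments(cv2.convexHull(q));return np.array([m["m10"]/m["m00"],m["m01"]/m["m00"]])
yaw=.172
M={k:{c:nearest(c,k,p) for c,p in zip(I,px[k])} for k in px}
for it in range(2):
  o={}
  for k in rad:
    Rm=R.from_euler("z",yaw)*R.from_euler("y",-30,degrees=True)
    f=lambda x:np.concatenate([cen(I[c],Rm.apply(cyl(rad[k],16))+np.r_[x,60.3])-g(M[k][c]) for c in I if M[k][c]])
    s=least_squares(f,[580,150]);o[k]=s.x;print(k,s.x.round(1),s.fun.round(2))
  d=o["spacer_large"]-o["spacer_small"];yaw=np.arctan2(-d[0],d[1]);print(yaw,np.hypot(*d))
for c,t in(("scene",(261.6,182.2)),("top",(288.7,239))):
    s=least_squares(lambda x:rectof(I[c],cyl(22,50)+np.r_[x,0])[:2]-t,[500,0]);print("jar",c,s.x.round(1))
T={"top":(368,172.1),"scene":(173.9,175.4)}
s=least_squares(lambda x:np.concatenate([proj(I[c],np.r_[x,80])-T[c] for c in T]),[548,-157]);print("tip",s.x,s.fun)
for c in T: print(c,atz(I[c],*T[c],80))
# slot ends in top crop
for u,v in((177,131),(212,256)): print("slot",atz(I["top"],310+u*.275,130+v*.275,20))
b=ctrl.get_obs();print(b);print(R.from_rotvec(b["orientation"]).as_matrix().round(4))
print(ctrl.grip_depth)
E
```

```text
spacer_large [559.7 256.7] [-0.41 -0.28 -0.39 -0.15]
spacer_medium [575.7 161.7] [ 0.15 -0.42 -0.12 -0.3 ]
spacer_small [590.9  70.7] [ 0.19  0.02 -0.76  0.13]
0.16644782724732504 188.56260335535745
spacer_large [559.6 256.9] [-0.27 -0.26 -0.51 -0.1 ]
spacer_medium [575.9 161.5] [ 0.05 -0.37 -0.06 -0.39]
spacer_small [586.3  46.9] [-9.56 -6.61 12.12  2.21]
0.12646339504633922 211.6807103689697
jar scene [426.4 -14. ]
jar top [431.9 -13.2]
tip [ 550.28559155 -156.04697504] [-1.00301884 -0.09354924 -0.92513184 -1.24588074]
top [ 550.06143739 -157.8256763    80.        ]
scene [ 552.32249466 -152.04663657   80.        ]
slot [ 569.08623922 -155.12135223   20.        ]
slot [ 501.42902757 -170.58826852   20.        ]
{'t': 1.8, 'qpos': array([-1.17397774e+00,  4.23089283e-01,  1.62989185e+00, -6.06104541e-06,
        1.08857471e+00, -1.89784958e-02]), 'qvel': array([ 1.05401177e-03, -8.23484976e-04, -9.64767018e-04,  5.03745757e-04,
        6.71485609e-04, -3.38556362e-05]), 'joint_torque': array([-8.20617897e-04, -5.44567859e+01, -2.74040848e+01,  6.45218859e-02,
        1.68622099e-02, -3.59540672e-05]), 'ee_pos': array([ 252.48284328, -571.72918236,  222.68496696]), 'orientation': array([3.07390691e+00, 6.48434415e-01, 2.57498856e-06]), 'ft_force': array([ 0.37768766, -0.615868  , -0.7103575 ]), 'moment': array([ 0.0622971 ,  0.01288007, -0.02876358]), 'grasp_force': 0.0, 'width': 87.9893247209624}
[[ 0.9148  0.4039  0.    ]
 [ 0.4039 -0.9148 -0.    ]
 [-0.      0.     -1.    ]]
18.700000000000003
```

```bash
cat > go.py <<'E'
import sys
from h import *
# usage: go.py x y z yawdeg(tool x axis)
b=ctrl.get_obs();m=R.from_rotvec(b["orientation"]).as_matrix();p=b["ee_pos"]
print("t",round(b["t"],2),"tcp",p.round(1),"yaw",np.degrees(np.arctan2(m[1,0],m[0,0])).round(2),"tilt",m[:,2].round(3),"F",b["ft_force"].round(1),"M",b["moment"].round(2),"w",round(b["width"],1),"g",round(b["grasp_force"],1))
if len(sys.argv)>4:
    t=np.array([float(a) for a in sys.argv[1:5]]);yaw=np.degrees(np.arctan2(m[1,0],m[0,0]))
    dy=(yaw-t[3]+180)%360-180
    c,s=np.cos(np.radians(t[3])),np.sin(np.radians(t[3]))
    d=t[:3]-p
    print("turn units",(dy/5).round(3),"then shift units",(np.array([c*d[0]+s*d[1],s*d[0]-c*d[1],-d[2]])/25).round(3))
E
python3 go.py 552.7 255.6 110 9.6
```

```text
t 1.8 tcp [ 252.5 -571.7  222.7] yaw 23.82 tilt [ 0. -0. -1.] F [ 0.4 -0.6 -0.7] M [ 0.06  0.01 -0.03] w 88.0 g 0.0
turn units 2.845 then shift units [ 17.359 -30.627   4.507]
```

move_arm(steps=[[[0,0,0],0.95,0],[[0,0,0],0.95,0],[[0,0,0],0.95,0],[[0.54,-0.96,0.14],0,0],[[0.54,-0.96,0.14],0,0],[[0.54,-0.96,0.14],0,0],[[0.54,-0.96,0.14],0,0],[[0.54,-0.96,0.14],0,0],[[0.54,-0.96,0.14],0,0],[[0.54,-0.96,0.14],0,0],[[0.54,-0.96,0.14],0,0],[[0.54,-0.96,0.14],0,0],[[0.54,-0.96,0.14],0,0],[[0.54,-0.96,0.14],0,0],[[0.54,-0.96,0.14],0,0],[[0.54,-0.96,0.14],0,0],[[0.54,-0.96,0.14],0,0],[[0.54,-0.96,0.14],0,0],[[0.54,-0.96,0.14],0,0],[[0.54,-0.96,0.14],0,0]])

```text
t: 3.47
ee_pos: [411.4, -130.0, 163.3]
orientation: [3.13, 0.262, 0.001]
ft_force: [-0.4, -0.8, -0.0]
width: 87.6
grasp_force: 0.0
```

move_arm(steps=[[[0.54,-0.96,0.14],0,0],[[0.54,-0.96,0.14],0,0],[[0.54,-0.96,0.14],0,0],[[0.54,-0.96,0.14],0,0],[[0.54,-0.96,0.14],0,0],[[0.54,-0.96,0.14],0,0],[[0.54,-0.96,0.14],0,0],[[0.54,-0.96,0.14],0,0],[[0.54,-0.96,0.14],0,0],[[0.54,-0.96,0.14],0,0],[[0.54,-0.96,0.14],0,0],[[0.54,-0.96,0.14],0,0],[[0.54,-0.96,0.14],0,0],[[0.54,-0.96,0.14],0,0],[[0.54,-0.96,0.14],0,0]])

```text
t: 4.72
ee_pos: [551.1, 258.9, 110.5]
orientation: [-3.131, -0.262, -0.0]
ft_force: [-0.1, -0.0, 0.0]
width: 88.1
grasp_force: 0.0
```

```bash
python3 go.py 552.7 255.6 65 9.6
```

```text
t 4.72 tcp [551.1 258.9 110.5] yaw 9.58 tilt [ 0.  0. -1.] F [-0.1 -0.   0. ] M [0.04 0.   0.07] w 88.1 g 0.0
turn units -0.003 then shift units [0.042 0.14  1.821]
```

move_arm(steps=[[[0.04,0.14,0.4],0,0],[[0,0,0.5],0,0],[[0,0,0.5],0,0],[[0,0,0.3],0,0],[[0,0,0.12],0,0],[[0,0,0],0,0]])

```text
t: 5.22
ee_pos: [551.4, 253.0, 64.0]
orientation: [3.13, 0.26, -0.004]
ft_force: [-0.4, -0.5, 0.3]
width: 87.2
grasp_force: 0.0
```

move_arm(steps=[[[0,0,0],0,1],[[0,0,0],0,1],[[0,0,0],0,1],[[0,0,0],0,1],[[0,0,0],0,1],[[0,0,0],0,1]])

```text
t: 5.72
ee_pos: [552.7, 254.5, 65.8]
orientation: [-3.13, -0.262, -0.002]
ft_force: [-0.1, 1.3, 3.3]
width: 64.0
grasp_force: 30.0
```

```bash
python3 go.py 552.7 255.6 65 9.6
```

```text
t 5.72 tcp [552.7 254.5  65.8] yaw 9.58 tilt [ 0.001  0.001 -1.   ] F [-0.1  1.3  3.3] M [0.14 0.06 0.01] w 64.0 g 30.0
turn units -0.004 then shift units [ 0.009 -0.044  0.032]
```

move_arm(steps=[[[-0.1,0,-0.173],0,1],[[-0.2,0,-0.346],0,1],[[-0.3,0,-0.52],0,1],[[-0.4,0,-0.693],0,1],[[-0.3,0,-0.52],0,1],[[0,0,-0.3],0,1]])

```text
t: 6.22
ee_pos: [518.2, 248.1, 129.9]
orientation: [3.13, 0.263, -0.003]
ft_force: [-0.4, -0.7, -3.9]
width: 63.9
grasp_force: 30.0
```

```bash
python3 go.py 550 -300 110 9.6; python3 - <<'E'
from h import *
im=cams.get_image("scene")["image"];cv2.imwrite("pics/lift.png",cv2.resize(im[120:360,220:500],(700,600))[:,:,::-1])
E
```

```text
t 6.22 tcp [518.2 248.1 129.9] yaw 9.59 tilt [-0.002 -0.001 -1.   ] F [-0.4 -0.7 -3.9] M [ 0.08 -0.01  0.  ] w 63.9 g 30.0
turn units -0.001 then shift units [-2.404 21.829  0.798]
```

View pics/lift.png

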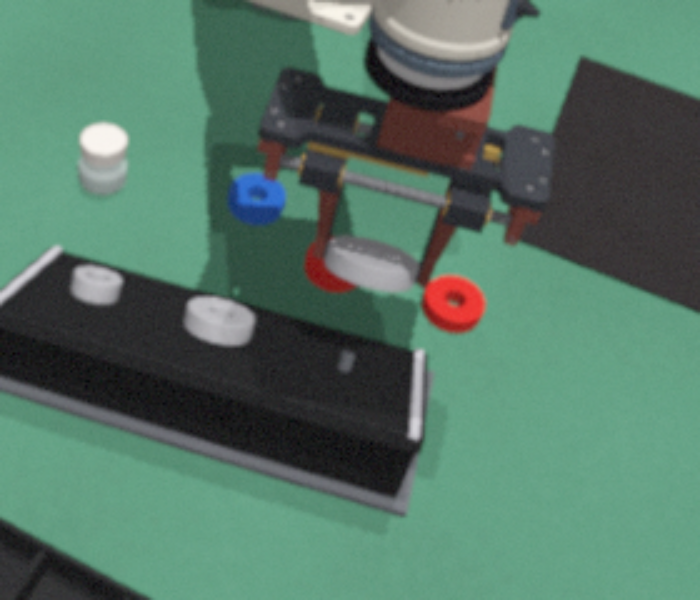

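The picture shows the large ring held at about (370,262) in the crop, tilted as it lay, and its peg bare. Next I carry it to a free bench spot to level it.

move_arm(steps=[[[-0.1,0.5,0],0,1],[[-0.1,0.97,0],0,1],[[-0.1,0.97,0],0,1],[[-0.1,0.97,0],0,1],[[-0.1,0.97,0],0,1],[[-0.1,0.97,0],0,1],[[-0.1,0.97,0],0,1],[[-0.1,0.97,0],0,1],[[-0.1,0.97,0],0,1],[[-0.1,0.97,0],0,1],[[-0.1,0.97,0],0,1],[[-0.1,0.97,0],0,1],[[-0.1,0.97,0],0,1],[[-0.1,0.97,0],0,1],[[-0.1,0.97,0],0,1],[[-0.1,0.97,0],0,1],[[-0.1,0.97,0],0,1],[[-0.1,0.97,0],0,1],[[-0.1,0.97,0],0,1],[[-0.1,0.97,0],0,1]])

```text
t: 7.93
ee_pos: [548.6, -228.0, 127.8]
orientation: [-3.13, -0.262, 0.003]
ft_force: [-0.1, -0.0, -4.0]
width: 64.0
grasp_force: 30.0
```

move_arm(steps=[[[-0.1,0.97,0],0,1],[[-0.1,0.97,0.2],0,1],[[-0.1,0.7,0.7],0,1],[[0,0.3,1],0,1],[[0,0,1],0,1],[[0,0,0.8],0,1],[[0,0,0.2],0,1],[[0,0,0],0,1]])

```text
t: 8.6
ee_pos: [552.3, -299.5, 28.8]
orientation: [-3.128, -0.261, 0.007]
ft_force: [0.5, 0.5, -4.0]
width: 64.0
grasp_force: 30.0
```

```bash
python3 go.py 550 -300 6 9.6
```

```text
t 8.6 tcp [ 552.3 -299.5   28.8] yaw 9.55 tilt [-0.005  0.002 -1.   ] F [ 0.5  0.5 -4. ] M [ 0.01 -0.04  0.02] w 64.0 g 30.0
turn units -0.01 then shift units [-0.095  0.003  0.913]
```

move_arm(steps=[[[0,0,0.2],0,1],[[0,0,0.1],0,1],[[0,0,0.1],0,1],[[0,0,0.08],0,1],[[0,0,0],0,1]])

```text
t: 9.02
ee_pos: [555.3, -300.2, 20.3]
orientation: [3.13, 0.262, 0.003]
ft_force: [0.5, 0.0, -1.6]
width: 63.7
grasp_force: 30.0
```

move_arm(steps=[[[0,0,0.08],0,1],[[0,0,0.08],0,1],[[0,0,0.08],0,1],[[0,0,0],0,1]])

```text
t: 9.35
ee_pos: [556.1, -300.6, 14.5]
orientation: [3.129, 0.263, 0.005]
ft_force: [3.4, 0.2, 3.0]
width: 63.7
grasp_force: 30.0
```

move_arm(steps=[[[0,0,0.08],0,1],[[0,0,0.08],0,1],[[0,0,0.08],0,1],[[0,0,0.06],0,1],[[0,0,0],0,1]])

```text
t: 9.77
ee_pos: [554.2, -299.9, 6.6]
orientation: [-3.13, -0.262, 0.001]
ft_force: [0.4, 0.9, 11.4]
width: 63.7
grasp_force: 30.0
```

move_arm(steps=[[[0,0,0],0,0.6],[[0,0,0],0,0.2],[[0,0,0],0,0.1],[[0,0,0],0,0.1]])

```text
t: 10.1
ee_pos: [553.2, -299.5, 5.1]
orientation: [-3.129, -0.262, 0.003]
ft_force: [0.2, -0.2, -0.5]
width: 78.2
grasp_force: 0.0
```

```bash
python3 go.py 550 -300 3 9.6; python3 - <<'E'
from h import *
im=cams.get_image("scene")
u,v=proj(im,[550,-300,10]).astype(int);print(u,v)
a=im["image"][max(0,v-70):v+70,max(0,u-90):u+90];cv2.imwrite("pics/level.png",cv2.resize(a,None,fx=4,fy=4)[:600,:800,::-1])
E
```

```text
t 10.1 tcp [ 553.2 -299.5    5.1] yaw 9.57 tilt [-0.002  0.001 -1.   ] F [ 0.2 -0.2 -0.5] M [ 0.02 -0.   -0.02] w 78.2 g 0.0
turn units -0.006 then shift units [-0.131 -0.002  0.085]
127 174
```

View pics/level.png

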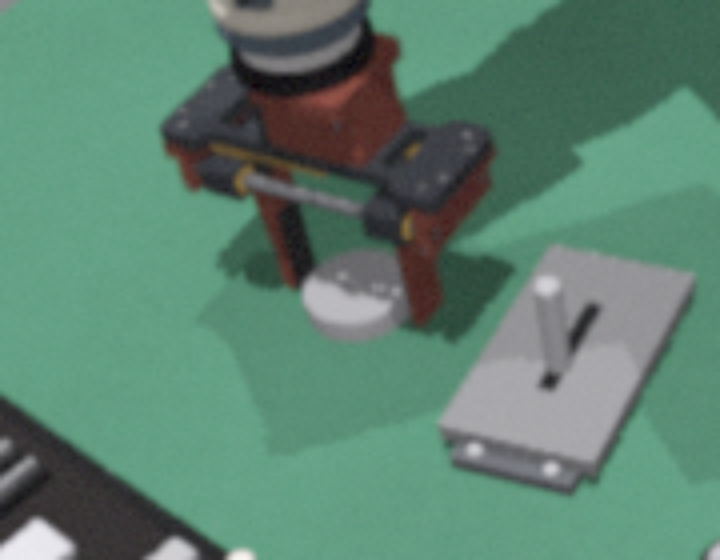

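The large ring now lies flat on the bench at crop (355,290). I turn the gripper 90° and grip again, so the ring is centred both ways.

move_arm(steps=[[[0,0,0],-0.5,0],[[0,0,0],-1,0],[[0,0,0],-1,0],[[0,0,0],-1,0],[[0,0,0],-1,0],[[0,0,0],-1,0],[[0,0,0],-1,0],[[0,0,0],-1,0],[[0,0,0],-1,0],[[0,0,0],-1,0],[[0,0,0],-1,0],[[0,0,0],-1,0],[[0,0,0],-1,0],[[0,0,0],-1,0],[[0,0,0],-1,0],[[0,0,0],-1,0],[[0,0,0],-1,0],[[0,0,0],-1,0],[[0,0,0.08],-0.5,0],[[0,0,0],0,0.5]])

```text
t: 11.82
ee_pos: [553.7, -299.6, 3.2]
orientation: [-2.025, -2.399, 0.001]
ft_force: [-0.1, 0.6, 0.5]
width: 84.0
grasp_force: 0.0
```

move_arm(steps=[[[0,0,0],0,1],[[0,0,0],0,1],[[0,0,0],0,1],[[0,0,0],0,1],[[0,0,0],0,1]])

```text
t: 12.23
ee_pos: [554.6, -300.0, 3.9]
orientation: [2.029, 2.399, 0.0]
ft_force: [0.2, -0.8, -1.2]
width: 62.5
grasp_force: 30.0
```

```bash
python3 go.py 550.4 -157.8 105 99.6
```

```text
t 12.23 tcp [ 554.6 -300.     3.9] yaw 99.55 tilt [ 0. -0. -1.] F [ 0.2 -0.8 -1.2] M [-0.09 -0.2   0.07] w 62.5 g 30.0
turn units -0.009 then shift units [ 5.635  0.783 -4.043]
```

move_arm(steps=[[[0,0,-0.3],0,1],[[0,0,-0.8],0,1],[[0,0,-1],0,1],[[0,0,-1],0,1],[[0,0,-0.7],0,1],[[0,0,-0.2],0,1],[[0,0,0],0,1]])

```text
t: 12.82
ee_pos: [555.1, -300.3, 105.6]
orientation: [2.027, 2.397, 0.001]
ft_force: [-0.0, 0.4, -4.0]
width: 62.0
grasp_force: 30.0
```

```bash
python3 go.py 550.4 -157.8 105 99.6; python3 - <<'E'
from h import *
from fit import *
for c in("scene","top"):
    im=cams.get_image(c);p=proj(im,[553.5,-300,112])
    for l in cams.cut_out(c,"spacer_large"): print(c,l["p"],l["rect"],p)
    if c=="scene":
        u,v=p.astype(int);a=im["image"][max(0,v-60):v+60,max(0,u-70):u+70];cv2.imwrite("pics/held.png",cv2.resize(a,None,fx=5,fy=5)[:600,:800,::-1])
E
```

```text
t 12.82 tcp [ 555.1 -300.3  105.6] yaw 99.57 tilt [ 0.002 -0.001 -1.   ] F [-0.   0.4 -4. ] M [-0.02 -0.18 -0.08] w 62.0 g 30.0
turn units -0.007 then shift units [5.653 0.767 0.024]
scene 0.26 [178.7, 197.8, 62.8, 60.6] [118.04714816 141.04645131]
top 0.57 [457.7, 169.2, 40.0, 35.1] [456.81296752 165.36017288]
```

View pics/held.png

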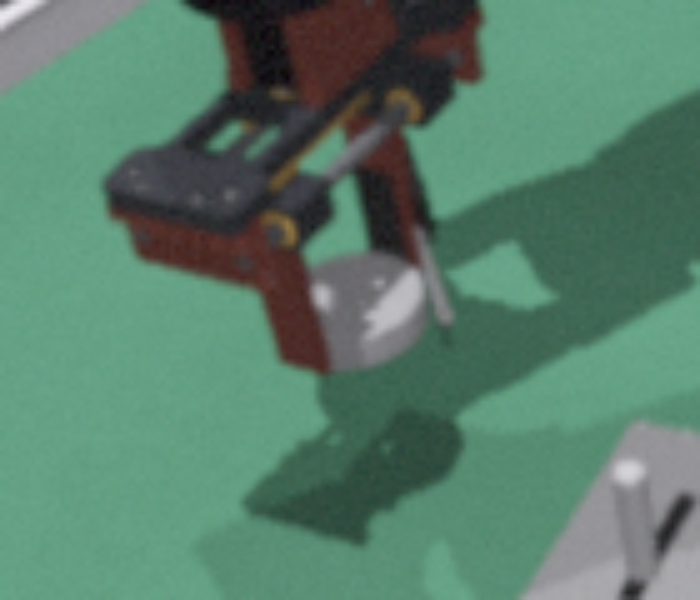

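The ring is held at crop (365,315) but off-centre towards +y, and the width reads 62 instead of 64. I'll measure the offset and re-centre it.

```bash
python3 - <<'E'
from fit import *
im=cams.get_image("scene")
for dx in(-5,0,5):
  for d in(0,6,12,18):
    P=cyl(32,16)+np.array([554+dx,-300+d,102]);q=np.array([proj(im,p) for p in P]);print(dx,d,"right",q[:,0].max().round(1),"bottom",q[:,1].max().round(1),"top",q[:,1].min().round(1))
print("seen right",133,"bottom",155.2,"top",81+252/5)
E
```

```text
-5 0 right 134.9 bottom 153.0 top 128.8
-5 6 right 137.0 bottom 153.9 top 129.6
-5 12 right 139.0 bottom 154.8 top 130.4
-5 18 right 141.1 bottom 155.7 top 131.2
0 0 right 133.4 bottom 154.3 top 130.0
0 6 right 135.5 bottom 155.2 top 130.8
0 12 right 137.5 bottom 156.1 top 131.6
0 18 right 139.6 bottom 157.1 top 132.5
5 0 right 131.9 bottom 155.6 top 131.2
5 6 right 133.9 bottom 156.5 top 132.0
5 12 right 136.0 bottom 157.5 top 132.8
5 18 right 138.1 bottom 158.4 top 133.7
seen right 133 bottom 155.2 top 131.4
```

move_arm(steps=[[[0,0,0.6],0,1],[[0,0,1],0,1],[[0,0,1],0,1],[[0,0,0.9],0,1],[[0,0,0.4],0,1],[[0,0,0.1],0,1],[[0,0,0],0,1]])

```text
t: 13.65
ee_pos: [553.5, -299.5, 2.9]
orientation: [-2.026, -2.397, 0.001]
ft_force: [-0.6, -1.4, -3.2]
width: 62.2
grasp_force: 30.0
```

move_arm(steps=[[[0,0,0],0,0],[[0,0,0],0,0],[[0,0,0],0,0],[[0,0,0],0,0]])

```text
t: 13.98
ee_pos: [555.0, -300.2, 4.5]
orientation: [2.028, 2.398, 0.0]
ft_force: [-0.9, -0.4, 1.2]
width: 85.0
grasp_force: 0.0
```

```bash
python3 go.py 550.4 -157.8 105 99.6; python3 - <<'E'
from fit import *
for c in("scene","top"):
    im=cams.get_image(c);p=rectof(im,cyl(32,16)+[554,-300,0])
    for l in cams.cut_out(c,"spacer_large"): print(c,l["p"],l["rect"],p.round(1))
    if c=="scene":
        x=im["image"];q=np.array([proj(im,v) for v in cyl(32,16)+[554,-300,0]]).astype(np.float32)
        a=cv2.resize(x,None,fx=5,fy=5,interpolation=cv2.INTER_CUBIC)
        for A in (q[:60],q[60:]): cv2.polylines(a,[((A+.5)*5-.5).astype(np.int32)],True,(255,0,0))
        u,v=(p[:2]*5).astype(int);cv2.imwrite("pics/down.png",a[max(0,v-250):v+250,max(0,u-300):u+300,::-1])
E
```

```text
t 13.98 tcp [ 555.  -300.2    4.5] yaw 99.58 tilt [ 0.001 -0.001 -1.   ] F [-0.9 -0.4  1.2] M [-0.06 -0.1   0.03] w 85.0 g 0.0
turn units -0.005 then shift units [ 5.647  0.768 -4.019]
scene 0.78 [130.1, 175.1, 25.2, 20.9] [126.6 176.6  28.7  23.9]
scene 0.58 [257.9, 233.1, 19.6, 16.0] [126.6 176.6  28.7  23.9]
```

View pics/down.png

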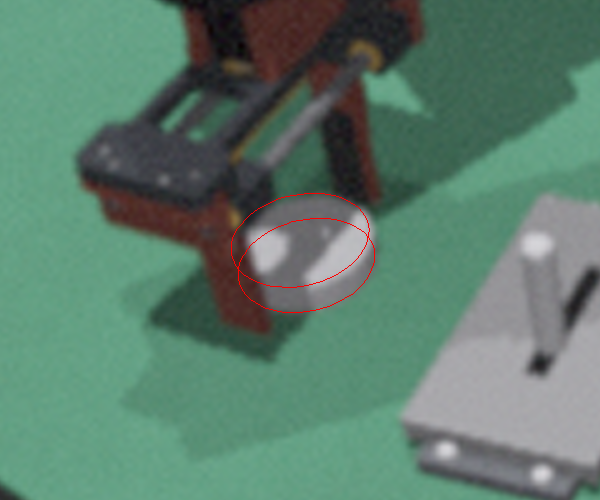

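The overlay drawn at (554,-300) matches the ring outline at crop (303,253), so the ring is centred under the tool and flat. I grip it again and go to the spindle.

move_arm(steps=[[[0,0,0],0,1],[[0,0,0],0,1],[[0,0,0],0,1],[[0,0,0],0,1],[[0,0,0],0,1],[[0,0,0],0,1],[[0,0,-0.4],0,1],[[0,0,-1],0,1],[[0,0,-1],0,1],[[0,0,-1],0,1],[[0,0,-0.5],0,1],[[0,0,0],0,1]])

```text
t: 15.18
ee_pos: [556.2, -300.9, 104.8]
orientation: [2.025, 2.395, 0.002]
ft_force: [0.7, -0.1, -3.1]
width: 62.3
grasp_force: 30.0
```

```bash
python3 go.py 550.4 -157.8 95 99.6
```

```text
t 15.18 tcp [ 556.2 -300.9  104.8] yaw 99.57 tilt [ 0.005 -0.003 -1.   ] F [ 0.7 -0.1 -3.1] M [-0.04 -0.15  0.04] w 62.3 g 30.0
turn units -0.006 then shift units [5.684 0.725 0.392]
```

```bash
python3 - <<'E'
from fit import *
T=cams.get_image("top");S=cams.get_image("scene")
t=lambda x,y:(310+(x+.5)*.275-.5,130+(y+.5)*.275-.5)
s=lambda x,y:(135+(x-400+.5)*.225-.5,150+(y+.5)*.225-.5)
print("tip top",atz(T,*t(211,153),80)," scene",atz(S,*s(573,113),80))
print("slot top",atz(T,*t(177,131),20),atz(T,*t(212,256),20))
print("slot scene",atz(S,*s(628,135),20),atz(S,*s(572,226),20))
print("plate corners top",[atz(T,*t(*c),20).round(1)[:2].tolist() for c in((73,87),(236,41),(314,306),(153,352))])
print("plate corners scene",[atz(S,*s(*c),20).round(1)[:2].tolist() for c in((581,68),(738,100),(628,312),(455,268))])
print("base top",atz(T,*t(183,163),20),"scene base",atz(S,*s(585,203),20))
E
```

```text
tip top [ 550.78154262 -157.25683681   80.        ]  scene [ 551.83090933 -153.37534486   80.        ]
slot top [ 569.82058013 -154.45186243   20.        ] [ 502.15122206 -169.92640255   20.        ]
slot scene [ 502.46220348 -165.12824372   20.        ] [ 567.85615786 -150.36318582   20.        ]
plate corners top [[595.4, -99.9], [617.6, -188.0], [474.2, -222.1], [452.0, -136.5]]
plate corners scene [[474.0, -216.9], [452.3, -132.1], [598.4, -94.2], [618.7, -181.4]]
base top [ 552.45335217 -156.873051     20.        ] scene base [ 552.16301874 -154.44338027   20.        ]
```

move_arm(steps=[[[0.5,0.058,0],0,1],[[0.96,0.16,0],0,1],[[0.96,0.16,0],0,1],[[0.96,0.16,0],0,1],[[0.96,0.16,0],0,1],[[0.92,0.1,0],0,1],[[0.5,0.06,0],0,1],[[0,0,0.3],0,1],[[0,0,0.2],0,1],[[0,0,0.1],0,1],[[0,0,0],0,1],[[0,0,0],0,1]])

```text
t: 16.28
ee_pos: [551.4, -155.3, 85.9]
orientation: [-2.029, -2.397, 0.001]
ft_force: [-0.9, 0.2, -4.1]
width: 62.2
grasp_force: 30.0
```

move_arm(steps=[[[0,0,0.06],0,1],[[0,0,0.06],0,1],[[0,0,0.04],0,1],[[0,0,0],0,1]])

```text
t: 16.62
ee_pos: [551.7, -154.7, 82.4]
orientation: [2.029, 2.399, -0.0]
ft_force: [-0.2, -0.4, -2.7]
width: 62.3
grasp_force: 30.0
```

```bash
python3 go.py
```

```text
t 16.62 tcp [ 551.7 -154.7   82.4] yaw 99.56 tilt [ 0. -0. -1.] F [-0.2 -0.4 -2.7] M [-0.18 -0.16  0.04] w 62.3 g 30.0
```

move_arm(steps=[[[0,0,0.06],0,1],[[0,0,0.04],0,1],[[0,0,0],0,1]])

```text
t: 16.87
ee_pos: [551.7, -154.9, 80.0]
orientation: [2.028, 2.399, -0.001]
ft_force: [-1.3, -4.6, -3.6]
width: 62.1
grasp_force: 30.0
```

```bash
python3 go.py
```

```text
t 16.87 tcp [ 551.7 -154.9   80. ] yaw 99.59 tilt [ 0.    -0.001 -1.   ] F [-1.3 -4.6 -3.6] M [-0.79  0.13  0.04] w 62.1 g 30.0
```

move_arm(steps=[[[-0.05,0,0],0,1],[[0,0,0],0,1]])

```text
t: 17.03
ee_pos: [552.0, -155.5, 79.9]
orientation: [-2.029, -2.399, -0.001]
ft_force: [0.3, 0.4, -4.0]
width: 62.2
grasp_force: 30.0
```

```bash
python3 go.py
```

```text
t 17.03 tcp [ 552.  -155.5   79.9] yaw 99.56 tilt [ 0.  0. -1.] F [ 0.3  0.4 -4. ] M [ 0.   -0.11 -0.08] w 62.2 g 30.0
```

move_arm(steps=[[[0,0,0.1],0,1],[[0,0,0.15],0,1],[[0,0,0.15],0,1],[[0,0,0],0,1]])

```text
t: 17.37
ee_pos: [551.3, -155.3, 69.0]
orientation: [-2.027, -2.398, 0.001]
ft_force: [-1.0, -0.9, -4.0]
width: 62.0
grasp_force: 30.0
```

```bash
python3 go.py
```

```text
t 17.37 tcp [ 551.3 -155.3   69. ] yaw 99.58 tilt [-0.001  0.001 -1.   ] F [-1.  -0.9 -4. ] M [-0.03 -0.09 -0.01] w 62.0 g 30.0
```

move_arm(steps=[[[0,0,0.3],0,1],[[0,0,0.4],0,1],[[0,0,0.4],0,1],[[0,0,0.3],0,1],[[0,0,0.2],0,1],[[0,0,0.1],0,1],[[0,0,0.04],0,1],[[0,0,0],0,1]])

```text
t: 18.03
ee_pos: [551.9, -155.6, 26.2]
orientation: [-2.028, -2.399, 0.0]
ft_force: [0.4, 0.3, -3.5]
width: 62.0
grasp_force: 30.0
```

move_arm(steps=[[[0,0,0.04],0,1],[[0,0,0.03],0,1],[[0,0,0],0,1]])

```text
t: 18.28
ee_pos: [552.1, -155.7, 25.0]
orientation: [2.028, 2.399, 0.0]
ft_force: [0.3, -0.0, -3.9]
width: 62.3
grasp_force: 30.0
```

```bash
python3 go.py
```

```text
t 18.28 tcp [ 552.1 -155.7   25. ] yaw 99.57 tilt [ 0.001 -0.    -1.   ] F [ 0.3 -0.  -3.9] M [-0.03 -0.07 -0.05] w 62.3 g 30.0
```

move_arm(steps=[[[0,0,0],0,0.3],[[0,0,0],0,0.1],[[0,0,0],0,0],[[0,0,-0.2],0,0],[[0,0,-0.8],0,0],[[0,0,-1],0,0],[[0,0,-1],1,0],[[0,0,-1],1,0],[[0,0,0],1,0],[[0,0,0],1,0],[[0,0,0],1,0],[[0,0,0],1,0],[[0,0,0],1,0],[[0,0,0],1,0],[[0,0,0],1,0],[[0,0,0],1,0],[[0,0,0],1,0],[[0,0,0],1,0],[[0,0,0],1,0],[[0,0,0],1,0]])

```text
t: 19.95
ee_pos: [552.1, -155.7, 125.4]
orientation: [3.039, 0.795, 0.001]
ft_force: [0.2, 0.0, -0.2]
width: 87.6
grasp_force: 0.0
```

```bash
python3 go.py 568.9 160.4 110 9.57;  python3 - <<'E'
from fit import *
im=cams.get_image("scene")
for l in cams.cut_out("scene","spacer_large"): print(l["p"],l["rect"])
print(rectof(im,cyl(32,16)+[551.9,-155.5,20]))
E
```

```text
t 19.95 tcp [ 552.1 -155.7  125.4] yaw 29.33 tilt [ 0.001 -0.    -1.   ] F [ 0.2  0.  -0.2] M [ 0.02  0.04 -0.04] w 87.6 g 0.0
turn units 3.951 then shift units [  2.764 -12.356   0.617]
0.74 [178.6, 192.4, 34.9, 24.1]
[175.42520054 192.65727374  30.49649297  26.28214425]
```

move_arm(steps=[[[0,0,0],1,0],[[0,0,0],1,0],[[0,0,0],1,0],[[0,0,0],0.95,0],[[0.21,-0.95,0],0,0],[[0.21,-0.95,0],0,0],[[0.21,-0.95,0],0,0],[[0.21,-0.95,0],0,0],[[0.21,-0.95,0],0,0],[[0.21,-0.95,0],0,0],[[0.21,-0.95,0],0,0],[[0.21,-0.95,0],0,0],[[0.21,-0.95,0],0,0],[[0.21,-0.95,0],0,0],[[0.21,-0.95,0],0,0],[[0.21,-0.95,0],0,0],[[0.25,-0.95,0],0,0]])

```text
t: 21.47
ee_pos: [567.3, 161.6, 125.2]
orientation: [-3.13, -0.274, -0.001]
ft_force: [0.1, -0.1, 0.6]
width: 87.3
grasp_force: 0.0
```

move_arm(steps=[[[0,0,0.6],0,0],[[0,0,0.9],0,0],[[0,0,0.6],0,0],[[0,0,0.29],0,0],[[0,0,0],0,0.3],[[0,0,0],0,1],[[0,0,0],0,1],[[0,0,0],0,1],[[0,0,0],0,1],[[0,0,0],0,1],[[0,0,0],0,1],[[0,0,0],0,1]])

```text
t: 22.47
ee_pos: [567.9, 160.6, 65.7]
orientation: [-3.13, -0.269, -0.002]
ft_force: [-1.7, 1.3, 6.0]
width: 49.5
grasp_force: 30.0
```

```bash
python3 go.py 568.9 160.4 65 9.57
```

```text
t 22.47 tcp [567.9 160.6  65.7] yaw 9.83 tilt [ 0.001  0.    -1.   ] F [-1.7  1.3  6. ] M [0.12 0.16 0.13] w 49.5 g 30.0
turn units 0.053 then shift units [0.039 0.014 0.028]
```

move_arm(steps=[[[-0.1,0,-0.173],0,1],[[-0.2,0,-0.346],0,1],[[-0.3,0,-0.52],0,1],[[-0.4,0,-0.693],0,1],[[-0.3,0,-0.52],0,1],[[0,0.3,-0.3],0,1],[[-0.1,0.8,0],0,1]])

```text
t: 23.05
ee_pos: [538.2, 128.3, 130.8]
orientation: [-3.129, -0.273, -0.004]
ft_force: [1.2, -0.2, -1.6]
width: 49.8
grasp_force: 30.0
```

move_arm(steps=[[[-0.14,0.97,0],0,1],[[-0.14,0.97,0],0,1],[[-0.14,0.97,0],0,1],[[-0.14,0.97,0],0,1],[[-0.14,0.97,0],0,1],[[-0.14,0.97,0],0,1],[[-0.14,0.97,0],0,1],[[-0.14,0.97,0],0,1],[[-0.14,0.97,0],0,1],[[-0.14,0.97,0],0,1],[[-0.14,0.97,0],0,1],[[-0.14,0.97,0],0,1],[[-0.14,0.97,0],0,1],[[-0.14,0.97,0],0,1],[[-0.14,0.97,0.2],0,1],[[-0.14,0.97,0.5],0,1],[[-0.14,0.9,0.8],0,1],[[-0.05,0.5,0.9],0,1],[[0,0,0.9],0,1],[[0,0,0.6],0,1]])

```text
t: 24.72
ee_pos: [548.3, -300.9, 29.1]
orientation: [-3.129, -0.266, 0.004]
ft_force: [0.2, 0.2, -2.3]
width: 49.9
grasp_force: 30.0
```

```bash
python3 go.py 550 -300 6 9.8
```

```text
t 24.72 tcp [ 548.3 -300.9   29.1] yaw 9.73 tilt [-0.002  0.001 -1.   ] F [ 0.2  0.2 -2.3] M [-0.01  0.05  0.04] w 49.9 g 30.0
turn units -0.014 then shift units [ 0.075 -0.024  0.924]
```

move_arm(steps=[[[0,0,0.3],0,1],[[0,0,0.2],0,1],[[0,0,0.08],0,1],[[0,0,0.08],0,1],[[0,0,0.08],0,1],[[0,0,0.08],0,1],[[0,0,0],0,1]])

```text
t: 25.3
ee_pos: [552.3, -300.2, 13.0]
orientation: [3.128, 0.269, 0.007]
ft_force: [3.0, 3.3, 5.2]
width: 49.5
grasp_force: 30.0
```

move_arm(steps=[[[0,0,0.08],0,1],[[0,0,0.08],0,1],[[0,0,0.03],0,1],[[0,0,0],0,1]])

```text
t: 25.63
ee_pos: [553.4, -300.9, 8.8]
orientation: [3.126, 0.27, 0.01]
ft_force: [2.8, 1.2, 5.8]
width: 49.7
grasp_force: 30.0
```

```bash
python3 go.py
```

```text
t 25.63 tcp [ 553.4 -300.9    8.8] yaw 9.86 tilt [ 0.007 -0.003 -1.   ] F [2.8 1.2 5.8] M [ 0.26 -0.58  0.01] w 49.7 g 30.0
```

move_arm(steps=[[[0,0,0],0,0.3],[[0,0,0],0,0.1],[[0,0,0],-1,0],[[0,0,0],-1,0],[[0,0,0],-1,0],[[0,0,0],-1,0],[[0,0,0],-1,0],[[0,0,0],-1,0],[[0,0,0],-1,0],[[0,0,0],-1,0],[[0,0,0],-1,0],[[0,0,0],-1,0],[[0,0,0],-1,0],[[0,0,0],-1,0],[[0,0,0],-1,0],[[0,0,0],-1,0],[[0,0,0],-1,0],[[0,0,0],-1,0],[[0,0,0],-1,0],[[0,0,0.08],-1,0]])

```text
t: 27.3
ee_pos: [550.0, -300.0, 4.6]
orientation: [2.017, 2.408, -0.0]
ft_force: [-0.4, 0.5, -0.8]
width: 87.9
grasp_force: 0.0
```

move_arm(steps=[[[0,0,0],0,0.3],[[0,0,0],0,1],[[0,0,0],0,1],[[0,0,0],0,1],[[0,0,0],0,1],[[0,0,0],0,1],[[0,0,0],0,1],[[0,0,0],0,1]])

```text
t: 27.97
ee_pos: [550.2, -299.9, 4.1]
orientation: [2.023, 2.403, 0.0]
ft_force: [1.3, -0.6, 0.8]
width: 48.7
grasp_force: 30.0
```

```bash
python3 go.py; python3 - <<'E'
from fit import *
im=cams.get_image("scene")
x=im["image"];a=cv2.resize(x,None,fx=5,fy=5,interpolation=cv2.INTER_CUBIC)
q=np.array([proj(im,v) for v in cyl(25,16)+[549.9,-299.8,0]]).astype(np.float32)
for A in (q[:60],q[60:]): cv2.polylines(a,[((A+.5)*5-.5).astype(np.int32)],True,(255,0,0))
u,v=(q.mean(0)*5).astype(int);b=a[v-300:v+200,max(0,u-300):u+450]
cv2.imwrite("pics/med.png",b[:,:,::-1])
E
```

```text
t 27.97 tcp [ 550.2 -299.9    4.1] yaw 99.81 tilt [ 0. -0. -1.] F [ 1.3 -0.6  0.8] M [-0.04 -0.22 -0.05] w 48.7 g 30.0
```

View pics/med.png

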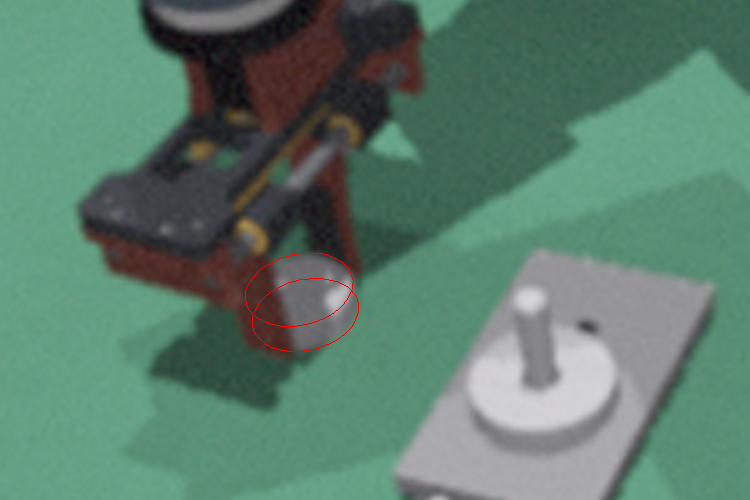

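The large ring lies flat on the plate around the spindle, at crop (543,385). The medium ring is gripped and matches its overlay. I lift it and thread it at the spindle position I found.

move_arm(steps=[[[0,0,-0.4],0,1],[[0,0,-1],0,1],[[0,0,-1],0,1],[[0,0,-1],0,1],[[0.2,0.04,-0.6],0,1],[[0.7,0.14,0],0,1],[[0.95,0.18,0],0,1],[[0.95,0.18,0],0,1],[[0.95,0.18,0],0,1],[[0.95,0.18,0],0,1],[[0.674,0.123,0],0,1],[[0.3,0.04,0.2],0,1],[[0,0,0.3],0,1],[[0,0,0.2],0,1],[[0,0,0],0,1],[[0,0,0.06],0,1],[[0,0,0.06],0,1],[[0,0,0.06],0,1],[[0,0,0.06],0,1],[[0,0,0],0,1]])

```text
t: 29.68
ee_pos: [551.4, -155.5, 80.1]
orientation: [-2.023, -2.402, 0.0]
ft_force: [-1.4, 2.2, -2.3]
width: 48.7
grasp_force: 30.1
```

```bash
python3 go.py
```

```text
t 29.68 tcp [ 551.4 -155.5   80.1] yaw 99.79 tilt [-0.001  0.001 -1.   ] F [-1.4  2.2 -2.3] M [ 0.28  0.1  -0.01] w 48.7 g 30.1
```

move_arm(steps=[[[0.03,0,0],0,1],[[0,0,0.1],0,1],[[0,0,0.1],0,1],[[0,0,0],0,1]])

```text
t: 30.02
ee_pos: [551.7, -154.8, 75.0]
orientation: [-2.023, -2.403, 0.0]
ft_force: [-0.8, 0.1, -1.7]
width: 48.5
grasp_force: 30.1
```

```bash
python3 go.py
```

```text
t 30.02 tcp [ 551.7 -154.8   75. ] yaw 99.83 tilt [-0. -0. -1.] F [-0.8  0.1 -1.7] M [-0.1  -0.1   0.04] w 48.5 g 30.1
```

Threaded. I lower from 75.6 to about 41.

move_arm(steps=[[[0,0,0.3],0,1],[[0,0,0.4],0,1],[[0,0,0.35],0,1],[[0,0,0.2],0,1],[[0,0,0.1],0,1],[[0,0,0.03],0,1],[[0,0,0],0,1]])

```text
t: 30.6
ee_pos: [551.8, -154.8, 40.7]
orientation: [-2.023, -2.403, 0.0]
ft_force: [0.2, 0.8, -1.6]
width: 48.5
grasp_force: 30.1
```

```bash
python3 go.py
```

```text
t 30.6 tcp [ 551.8 -154.8   40.7] yaw 99.82 tilt [-0.  0. -1.] F [ 0.2  0.8 -1.6] M [0.03 0.   0.02] w 48.5 g 30.1
```

move_arm(steps=[[[0,0,0.04],0,1],[[0,0,0],0,0.3],[[0,0,0],0,0.1],[[0,0,0],0,0],[[0,0,-0.4],0,0],[[0,0,-1],0,0],[[0,0,-1],1,0],[[0,0,-1],1,0],[[0,0,0],1,0],[[0,0,0],1,0],[[0,0,0],1,0],[[0,0,0],1,0],[[0,0,0],1,0],[[0,0,0],1,0],[[0,0,0],1,0],[[0,0,0],1,0],[[0,0,0],1,0],[[0,0,0],1,0],[[0,0,0],1,0],[[0,0,0],1,0]])

```text
t: 32.27
ee_pos: [552.0, -154.9, 126.0]
orientation: [3.037, 0.802, 0.001]
ft_force: [1.3, 0.2, 0.6]
width: 88.2
grasp_force: 0.0
```

move_arm(steps=[[[0,0,0],1,0],[[0,0,0],1,0],[[0,0,0],1,0],[[0,0,0],1,0],[[0.31,-0.95,0],0,0],[[0.31,-0.95,0],0,0],[[0.31,-0.96,0],0,0],[[0.31,-0.96,0],0,0],[[0.31,-0.96,0],0,0],[[0.31,-0.96,0],0,0],[[0.31,-0.96,0],0,0],[[0.31,-0.96,0],0,0],[[0.32,-0.96,0],0,0],[[0,0,0.6],0,0],[[0,0,0.9],0,0],[[0,0,0.6],0,0],[[0,0,0.28],0,0],[[0,0,0],0,0]])

```text
t: 33.77
ee_pos: [583.1, 69.4, 64.7]
orientation: [3.13, 0.269, -0.004]
ft_force: [-0.2, -0.5, -0.2]
width: 87.9
grasp_force: 0.0
```

```bash
python3 go.py 584 69.5 65 9.8
```

```text
t 33.77 tcp [583.1  69.4  64.7] yaw 9.83 tilt [-0.002 -0.    -1.   ] F [-0.2 -0.5 -0.2] M [-0.   -0.02  0.06] w 87.9 g 0.0
turn units 0.006 then shift units [ 0.034  0.004 -0.013]
```

move_arm(steps=[[[0,0,0],0,0.4],[[0,0,0],0,1],[[0,0,0],0,1],[[0,0,0],0,1],[[0,0,0],0,1],[[0,0,0],0,1],[[0,0,0],0,1],[[0,0,0],0,1],[[0,0,0],0,1]])

```text
t: 34.52
ee_pos: [584.0, 69.5, 65.6]
orientation: [3.13, 0.269, -0.0]
ft_force: [-0.8, 0.3, 1.4]
width: 34.6
grasp_force: 30.0
```

```bash
python3 go.py
```

```text
t 34.52 tcp [584.   69.5  65.6] yaw 9.82 tilt [-0. -0. -1.] F [-0.8  0.3  1.4] M [-0.01  0.01 -0.02] w 34.6 g 30.0
```

move_arm(steps=[[[-0.1,0,-0.173],0,1],[[-0.2,0,-0.346],0,1],[[-0.3,0,-0.52],0,1],[[-0.4,0,-0.693],0,1],[[-0.3,0,-0.52],0,1],[[-0.05,0.3,-0.3],0,1],[[-0.14,0.8,0],0,1]])

```text
t: 35.1
ee_pos: [552.7, 37.0, 131.7]
orientation: [-3.13, -0.273, -0.005]
ft_force: [-0.1, -0.4, -0.1]
width: 34.0
grasp_force: 30.0
```

move_arm(steps=[[[-0.17,0.97,0],0,1],[[-0.17,0.97,0],0,1],[[-0.17,0.97,0],0,1],[[-0.17,0.97,0],0,1],[[-0.17,0.97,0],0,1],[[-0.17,0.97,0],0,1],[[-0.17,0.97,0],0,1],[[-0.17,0.97,0],0,1],[[-0.17,0.97,0],0,1],[[-0.17,0.97,0],0,1],[[-0.17,0.97,0],0,1],[[-0.17,0.97,0.2],0,1],[[-0.17,0.97,0.5],0,1],[[-0.16,0.62,0.8],0,1],[[0,0,0.9],0,1],[[0,0,0.9],0,1],[[0,0,0.7],0,1],[[0,0,0.2],0,1],[[0,0,0],0,1]])

```text
t: 36.68
ee_pos: [548.8, -299.8, 23.0]
orientation: [-3.128, -0.268, 0.004]
ft_force: [-0.8, 1.0, -0.4]
width: 34.0
grasp_force: 30.0
```

```bash
python3 go.py
```

```text
t 36.68 tcp [ 548.8 -299.8   23. ] yaw 9.81 tilt [-0.003  0.002 -1.   ] F [-0.8  1.  -0.4] M [ 0.04 -0.03 -0.02] w 34.0 g 30.0
```

move_arm(steps=[[[0,0,0.3],0,1],[[0,0,0.12],0,1],[[0,0,0.08],0,1],[[0,0,0.08],0,1],[[0,0,0.08],0,1],[[0,0,0.06],0,1],[[0,0,0],0,1]])

```text
t: 37.27
ee_pos: [553.0, -300.3, 9.7]
orientation: [3.128, 0.269, 0.008]
ft_force: [1.0, 5.3, 16.1]
width: 34.2
grasp_force: 30.0
```

```bash
python3 go.py
```

```text
t 37.27 tcp [ 553.  -300.3    9.7] yaw 9.82 tilt [ 0.006 -0.002 -1.   ] F [ 1.   5.3 16.1] M [ 1.05 -0.16 -0.04] w 34.2 g 30.0
```

move_arm(steps=[[[0,0,0],0,0.5],[[0,0,0],0,0.4],[[0,0,0],-1,0.3],[[0,0,0],-1,0.2],[[0,0,0],-1,0.2],[[0,0,0],-1,0.2],[[0,0,0],-1,0.2],[[0,0,0],-1,0.2],[[0,0,0],-1,0.2],[[0,0,0],-1,0.2],[[0,0,0],-1,0.2],[[0,0,0],-1,0.2],[[0,0,0],-1,0.2],[[0,0,0],-1,0.2],[[0,0,0],-1,0.2],[[0,0,0],-1,0.2],[[0,0,0],-1,0.2],[[0,0,0],-1,0.2],[[0,0,0],-1,0.2],[[0,0,0.09],-1,0.2]])

```text
t: 38.93
ee_pos: [550.3, -300.2, 4.5]
orientation: [2.017, 2.407, 0.0]
ft_force: [0.9, -0.0, -0.0]
width: 70.3
grasp_force: 0.0
```

```bash
python3 go.py; python3 - <<'E'
from fit import *
im=cams.get_image("scene")
x=im["image"];a=cv2.resize(x,None,fx=5,fy=5,interpolation=cv2.INTER_CUBIC)
q=np.array([proj(im,v) for v in cyl(18,16)+[550,-300,0]]).astype(np.float32)
for A in (q[:60],q[60:]): cv2.polylines(a,[((A+.5)*5-.5).astype(np.int32)],True,(255,0,0))
u,v=(q.mean(0)*5).astype(int);b=a[v-250:v+250,max(0,u-250):u+450]
cv2.imwrite("pics/small.png",b[:,:,::-1])
E
```

```text
t 38.93 tcp [ 550.3 -300.2    4.5] yaw 100.08 tilt [ 0.001 -0.    -1.   ] F [ 0.9 -0.  -0. ] M [-0.04 -0.08 -0.03] w 70.3 g 0.0
```

View pics/small.png

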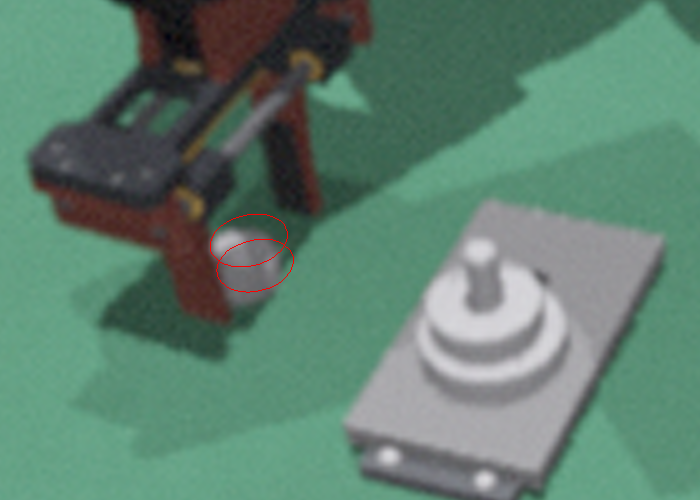

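The medium ring lies flat on the large one. The small ring is flat on the bench about 10 mm towards +x of the tool, at crop (243,268), inside the open jaws. Closing will centre it.

move_arm(steps=[[[0,0,0],0,0.5],[[0,0,0],0,0.6],[[0,0,0],0,1],[[0,0,0],0,1],[[0,0,0],0,1],[[0,0,0],0,1],[[0,0,0],0,1],[[0,0,0],0,1],[[0,0,-0.4],0,1],[[0,0,-1],0,1],[[0,0,-1],0,1],[[0,0,-1],0,1],[[0,0,-0.6],0,1],[[0,0,0],0,1]])

```text
t: 40.15
ee_pos: [552.1, -301.1, 108.3]
orientation: [2.019, 2.399, 0.002]
ft_force: [0.9, -0.5, -1.1]
width: 33.9
grasp_force: 30.0
```

```bash
python3 go.py 551.8 -154.8 104 99.8; python3 - <<'E'
from fit import *
im=cams.get_image("scene")
for l in cams.cut_out("scene","spacer_small")[:4]: print(l["p"],l["rect"])
for z in(99,100): print(rectof(im,cyl(18,16)+[550,-300,z]))
E
```

```text
t 40.15 tcp [ 552.1 -301.1  108.3] yaw 99.82 tilt [ 0.005 -0.003 -1.   ] F [ 0.9 -0.5 -1.1] M [-0.05 -0.1  -0.06] w 33.9 g 30.0
turn units 0.003 then shift units [5.77  0.986 0.172]
0.6 [118.9, 141.1, 8.6, 17.3]
0.28 [302.2, 273.9, 184.7, 107.6]
[119.53741538 142.04502359  17.88207819  16.13480924]
[119.44996988 141.68491338  17.89473487  16.13973334]
```

```bash
python3 - <<'E'
from fit import *
im=cams.get_image("scene")
x=im["image"];a=cv2.resize(x,None,fx=10,fy=10,interpolation=cv2.INTER_CUBIC)
q=np.array([proj(im,v) for v in cyl(18,16)+[550,-300,100]]).astype(np.float32)
for A in (q[:60],q[60:]): cv2.polylines(a,[((A+.5)*10-.5).astype(np.int32)],True,(255,0,0))
u,v=(q.mean(0)*10).astype(int);cv2.imwrite("pics/sheld.png",a[v-300:v+300,u-300:u+300,::-1])
E
```

```text
(no output)
```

View pics/sheld.png

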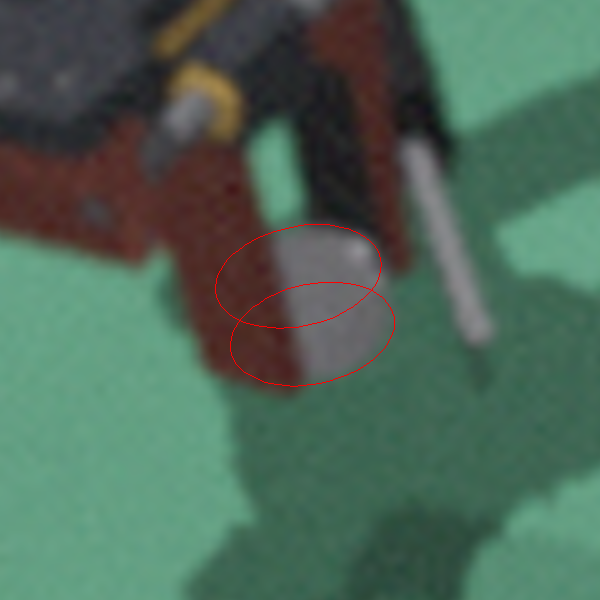

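The small ring is held flat and matches the overlay drawn at the tool position, so I thread it.

move_arm(steps=[[[0.3,0.06,0],0,1],[[0.9,0.17,0],0,1],[[0.95,0.18,0],0,1],[[0.95,0.18,0],0,1],[[0.95,0.18,0],0,1],[[0.95,0.17,0],0,1],[[0.5,0.09,0],0,1],[[0.207,0.03,0.2],0,1],[[0,0,0.3],0,1],[[0,0,0.2],0,1],[[0,0,0],0,1],[[0,0,0.06],0,1],[[0,0,0.06],0,1],[[0,0,0.06],0,1],[[0,0,0.06],0,1],[[0,0,0],0,1]])

```text
t: 41.63
ee_pos: [551.7, -155.1, 80.4]
orientation: [-2.023, -2.403, 0.0]
ft_force: [0.2, 0.4, -1.9]
width: 33.9
grasp_force: 30.0
```

```bash
python3 go.py
```

```text
t 41.63 tcp [ 551.7 -155.1   80.4] yaw 99.8 tilt [-0.  0. -1.] F [ 0.2  0.4 -1.9] M [-0.02 -0.06  0.02] w 33.9 g 30.0
```

move_arm(steps=[[[0,0,0.15],0,1],[[0,0,0.25],0,1],[[0,0,0.25],0,1],[[0,0,0.15],0,1],[[0,0,0.1],0,1],[[0,0,0.05],0,1],[[0,0,0],0,1]])

```text
t: 42.22
ee_pos: [551.7, -154.8, 56.5]
orientation: [-2.023, -2.403, 0.0]
ft_force: [0.3, -1.7, -0.3]
width: 33.9
grasp_force: 30.0
```

```bash
python3 go.py
```

```text
t 42.22 tcp [ 551.7 -154.8   56.5] yaw 99.82 tilt [-0.  0. -1.] F [ 0.3 -1.7 -0.3] M [ 0.   -0.08 -0.01] w 33.9 g 30.0
```

move_arm(steps=[[[0,0,0.03],0,1],[[0,0,0],0,0.5],[[0,0,0],0,0.3],[[0,0,0],0,0.1],[[0,0,0],0,0.1],[[0,0,-0.4],0,0.1],[[0,0,-0.8],0,0.1],[[0,0,-1],0,0.1],[[0,0,-1],0,0.1],[[-0.9,0,-1],0,0.1],[[-0.9,0,0],0,0.1],[[-0.9,0,0],0,0.1],[[-0.9,0,0],0,0.1],[[-0.9,0,0],0,0.1],[[-0.9,0,0],0,0.1],[[-0.9,0,0],0,0.1],[[-0.9,0,0],0,0.1],[[0,0,0],0,0.1]])

```text
t: 43.72
ee_pos: [583.2, -336.0, 162.2]
orientation: [2.024, 2.399, -0.0]
ft_force: [0.4, 1.0, -0.5]
width: 78.9
grasp_force: 0.0
```

```bash
python3 go.py; python3 - <<'E'
from fit import *
for c in("scene","top"):
    im=cams.get_image(c)
    for k,r,z in(("spacer_large",32,20),("spacer_medium",25,36),("spacer_small",18,52)):
        e=rectof(im,cyl(r,16)+[551.8,-155,z])
        L=[l for l in cams.boxes_of(c,k) if np.hypot(*(np.array(l["rect"][:2])-e[:2]))<25]
        print(c,k,e.round(1),[(round(l["p"],2),np.round(l["rect"],1)) for l in L])
    for l in cams.boxes_of(c,"jar")[:1]: print("jar",l["rect"])
    # spindle tip darkness/brightness along axis
    if c=="scene":
        for z in range(40,84,4):
            u,v=proj(im,[551.8+7*.0,-155,z]);print(z,im["image"][int(round(v)),int(round(u))],end=" ")
        for dz in(0,): print()
        for z,r in((36,28.5),(52,21.5),(68,12.5)):
            print(z,[im["image"][tuple(int(round(t)) for t in proj(im,[551.8+r*np.cos(a),-155+r*np.sin(a),z])[::-1])].tolist() for a in np.arange(0,6.28,1.57)])
E
```

```text
t 43.72 tcp [ 583.2 -336.   162.2] yaw 99.69 tilt [ 0.002 -0.002 -1.   ] F [ 0.4  1.  -0.5] M [ 0.   -0.08  0.04] w 78.9 g 0.0
scene spacer_large [175.6 192.7  30.5  26.3] [(0.75, array([177.2, 193.7,  31.8,  20.2]))]
scene spacer_medium [174.8 187.3  24.3  21.8] [(0.78, array([174. , 187.9,  22.6,  15.7]))]
scene spacer_small [174.  181.8  18.   17.3] [(0.52, array([180.2, 196.5,  64.4,  60.6])), (0.48, array([172.9, 183.1,  14.6,  16.4]))]
jar [263.4, 181.9, 23.2, 30.1]
40 [133 133 136] 44 [131 130 134] 48 [143 143 147] 52 [204 203 207] 56 [201 201 204] 60 [179 178 181] 64 [133 133 136] 68 [135 133 136] 72 [152 151 157] 76 [204 203 207] 80 [209 207 212] 
36 [[204, 202, 207], [207, 207, 211], [191, 190, 194], [198, 198, 201]]
52 [[204, 204, 208], [204, 203, 207], [200, 200, 205], [207, 205, 210]]
68 [[206, 206, 211], [201, 202, 204], [187, 187, 190], [202, 200, 205]]
top spacer_large [360.1 174.2  35.3  33.9] [(0.64, array([360.5, 175.5,  29.6,  32.8]))]
top spacer_medium [362.  173.3  28.6  27.2] [(0.83, array([365.3, 171.8,  25. ,  26.7]))]
top spacer_small [363.9 172.4  21.6  20.3] [(0.69, array([365.1, 172.3,  21.9,  26.4])), (0.66, array([365.4, 172.6,  25.6,  27.3]))]
jar [288.8, 237.8, 21.6, 23.5]
```

```bash
python3 -c "
from workcell import ctrl
print(ctrl.close_job())"
```

```text
the job is handed in; nothing more can be done
None
```

All three spacers are on the spindle in order (large, medium, small), the stack is released and the job is handed in at about 44 s; the last camera check showed them flat at their expected heights and the jar where it stood.

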